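# Turn the gearbox cover over and nest it lip-down for inspection

## Robot

A 6-joint arm with a two-finger parallel gripper is mounted at the origin on the work surface. World frame = base frame: x ahead of the robot, y to its left, z up, the work surface at z = 0. Lengths are in m, angles in rad, forces in N, time in s.
With the tool pointing down it reaches from about 0.4 to 0.825 m from the base axis. Payload 7 kg.
Tool frame: the origin (TCP) lies at the very end of the fingers, on their centre line; the grasp point (between the pads) lies 19 mm behind it (arm.pinch_z is the z of the grasp point in the tool frame, in m); z points along the fingers, y is the direction in which the jaws open and shut (so a half turn about z gives the same grasp; the last joint's range is limited). The gripper opens to 88 mm and grips with 3 to 60 N. Pads are 19 mm wide; open, the fingers measure 130 mm over their backs; the gripper's body (78 mm by 193 mm) begins 47 mm behind the grasp point.
Start: joints at [-0.847, 0.359, 0.012, 0, -1.224, -0.288], TCP at [0.285, -0.612, 0.227] pointing down, gripper open.
Joint ranges: [-3.07, 3.07], [-1.43, 2.12], [-1.02, 1.25], [-3.03, 1.67], [-3.05, -0], [-3.03, 3.03]. Speed limits (rad/s): [2.39, 2.39, 3.01, 3.14, 3.14, 3.14].

## Interface

Orientations are given as [roll, pitch, yaw] about the fixed x, y, z axes, in that order (R = Rz(yaw) Ry(pitch) Rx(roll)).
In Python, from station import arm gives the robot as it stands.
- The arm moves only by the tool drive_tool, never from a script. Its argument "targets" is a list of rows, each a list of 6 numbers: the shift along the world's x, y, z in units of 0.04 m (1.0 is 0.04 m), then the turn, a rotation vector about the world's x, y, z in units of 6 degrees (1.0 is 6 degrees). In form: [[x, y, z, wx, wy, wz], ...]. A call has 1 to 5 rows; each row shifts and turns the commanded pose from where the row before left it; what a row does not reach is not made up. A row lasts 1/8 s, in which the tool goes at most 62.5 mm and 10.7 degrees, less where a joint would pass 70% of its speed; a pose out of reach is approached as far as the arm can. A call with a number of a shift or a turn outside -1 to 1 is refused whole. A call with a gripper value outside its range is refused whole. "claw" is the opening, from 0 (shut) to 1 (fully open), set as the call begins (left out, the last holds). The fingers move at their own pace and stop on an object; "newtons" is the grip in N (left out, the last holds). Time passes only in rows, so rows that do not move let the fingers close. It gives the time, the measured TCP pose, the force and the opening at its end, in the units of the state.
- arm.get_state(): the state, without advancing time (a new reading comes with each control period).
- arm.grab_frame(name): name is "scene" or "top" or "wrist"; returns (picture, depth): 420x560x3 uint8, red, green, blue; 420x560 float32, m along the optical axis (not along the pixel's ray), 0 where there is no reading.
- arm.get_calibration(name): a dict with "mtx" (3x3 intrinsics, pixels), "dist_coeffs" ([k1, k2, p1, p2, k3] as OpenCV has them; the pictures are not rectified), "origin" and "rotation" of the camera in the world. Camera axes: x right, y up, looking along -z (the intrinsics and any distortion apply to the point x, -y, -z); pixel columns grow to the right and rows downward; lengths in m; the calibration is good to about 2 mm. A picture is of the moment at which its call begins: read the wrist's pose just before it. get_calibration takes no time and is no camera call; for the wrist camera it gives the pose at the moment of the call.
- arm.job_done(): hands the job in, once; it reports no verdict.
Trained networks look in the newest picture that a camera, given by its name, has taken for a name from the list of things; names that differ only in an ending like _2 or _b are one class to them, and where a whole thing is asked for, a point or a joint stands for the part that bears it (a point fixed in the world has none). Each returns a list of dicts, best first, with "score" (0 to 1); they miss things now and then, are a little off and sometimes report something else, mostly with a low value. They report only what shows in the picture. A call takes as long as a camera call. They do not tell look-alikes from the thing itself.
- arm.search_frame(target, camera): "point" ([x, y, z] in m, in the coordinates of the camera as it stood for that picture, good to about 4 mm: the middle of the surface that is visible of it).
- arm.cut_out(target, camera): "pixels" (420x560 bool, what is visible of it).
- arm.landmark_of(target, camera): "point" ([x, y, z] in m, in the coordinates of the camera as it stood for that picture, good to about 4 mm: a listed point, or the origin of a listed thing).
The state is a dict: "t": time; "q": joint angles; "qd": joint speeds; "joint_efforts": joint torques, N m; "eef_pos": TCP position; "ee_rot": TCP orientation; "force": force on the tool from outside, world axes, zero at the start; "moment": the same for the moment, N m; "width": finger opening in m.
Only numpy, scipy, OpenCV 4.12 (cv2) and the standard library are available. Lean on these libraries where they do the work, as an engineer would, in place of code of your own. Each camera call takes 0.05 s, during which the arm holds its last target. There are 200 camera calls.

## Task

The machined aluminium cover lies on the bench with its open side and raised sealing lip facing up: turn it over and seat it lip-down, fully home and flat, in the pocket of the inspection nest. To change grip on the way, stand it on edge on the bench, let go of it and take it again. The fingers must not touch the sealing lip and the cover must never lie on the bench lip-down; lower it gently into the nest, and leave the other things where they are.

Things in the scene. Friction and masses are not known exactly. Their poses are not given: they have to be found in the camera images.
- cover: aluminium cover, an open shallow box 84 mm (its x) by 62 mm (its y), 36 mm thick with the lip; about 330 g. Origin at the centre of its flat closed back, z from the back out of the open side. Plain outer sides 32 mm high, then the lip. Cavity 64 x 42 mm, 18 mm deep below the rim. Starts back down, z up. Same after half a turn about z: either way round is right in the nest
- cover_mid (a point): the middle of the cover, 18 mm from its back along its z; axes as the cover
- lip: the sealing lip, a raised frame on the cover's rim, 74 x 52 mm outside, 4 mm wide and 4 mm high, standing 5 mm in from the outer sides. Same origin and axes as the cover
- nest: fixed inspection nest: dark steel base 170 mm (its x) by 130 mm (its y), 12 mm thick; origin at the centre of its underside, z up. Its pocket takes the cover with 1.5 mm clearance on every side, the cover's 84 mm along the nest's x. Pocket walls reach 40 mm above the bench, their top 8 mm leaning outwards as a lead-in. A seated cover's back is 60 mm above the bench
- nest_floor (a point): centre of the pocket floor (84 x 58 mm, raised 24 mm above the bench), axes as the nest. An island here, 44 x 22 x 8 mm high, fits freely in the cavity. A wall 36 mm wide stands in the middle of each x end; four posts 11 mm wide, centred at x = +-35.5 mm, bound the y sides, which are open between the posts down to the base, for the fingers
- block: bystander: a solid aluminium block 80 x 60 x 40 mm high with dark bores; origin at the centre of its underside. It may lie on either of the cover's two possible places
- flask: bystander: clear round bottle with a cap, 66 mm across, 190 mm high; origin under its centre
- brush: bystander: a bench brush lying down, about 200 mm long along its x
- spanner: bystander: a spanner lying down, about 180 mm long along its x
- collet: bystander: steel collet holder, 66 mm across its foot, 64 mm high; origin under its centre
- angle: bystander: L-shaped aluminium bracket 60 x 50 mm, 62 mm high; origin under its foot
Mind the look-alikes: they are no part of the job. What is shaped like the cover but blue or turquoise is not meant.

How it is judged:
By the outcome, as a careful person would: the job done as asked, in the order asked, and still so for the second after the job is handed in, with the robot touching nothing.
It also fails if it takes over 58 s, if anything falls off the work surface, if the arm or the gripper's body presses on something with over 40 N, if the wrist force passes 120 N, or if a joint passes its speed limit or range.

## Working session

There is one attempt and no reset: what is moved stays moved. The work goes in short steps, Python scripts to look and compute and a tool call to move; the robot and the scene stay as the last step left them, time stands still between calls to the robot, and variables do not carry over. Pictures are saved under pics/ and viewed, about 8 in all and at most 12, crops included, and the job is handed in when it is done.

Besides the shell and the picture viewer there is one more tool, called as name(argument=value, ...) on one line, values as JSON. drive_tool: Moves the arm, as the interface text tells. Shifts and turns lie within -1 to 1; 1 stands for 0.04 m of shift or 6 degrees of turn. Its arguments: {"type":"object","properties":{"targets":{"type":"array"},"claw":{"type":"number"},"newtons":{"type":"number"}},"required":["targets"]}

```bash
mkdir -p pics; ls; cat > h.py <<'E'
import numpy as np, cv2
from station import arm
from scipy.spatial.transform import Rotation as Ro
def cal(n):
    c=arm.get_calibration(n); return {k:np.array(v,float) for k,v in c.items()}
def w(c,p): return c['origin']+c['rotation']@np.asarray(p)
def cloud(c,depth):
    H,W=depth.shape
    u,v=np.meshgrid(np.arange(W),np.arange(H))
    pts=np.stack([u,v],-1).reshape(-1,1,2).astype(float)
    n=cv2.undistortPoints(pts,c['mtx'],c['dist_coeffs']).reshape(H,W,2)
    P=np.stack([n[...,0]*depth,-n[...,1]*depth,-depth],-1)
    return P@c['rotation'].T+c['origin']
def save(name,img): cv2.imwrite('pics/'+name+'.png',img[...,::-1])
E
python3 - <<'E'
from h import *
s=arm.get_state(); print({k:np.round(v,3) for k,v in s.items()}, arm.pinch_z)
for n in ['scene','top']:
    img,d=arm.grab_frame(n); c=cal(n); save(n+'0',img); np.save(n+'0.npy',cloud(c,d)); np.save(n+'img.npy',img)
    print(n,c['origin'],c['rotation'].round(2).tolist())
    for t in ['cover','nest','nest_floor','block','lip','flask','collet','angle','brush','spanner']:
        print(t,[(np.round(w(c,r['point']),3).tolist(),round(r['score'],2)) for r in arm.landmark_of(t,n)][:4])
E
```

```text
pics
{'t': np.float64(0.0), 'q': array([-0.847,  0.359,  0.011, -0.   , -1.224, -0.288]), 'qd': array([-0.002, -0.   , -0.001, -0.   ,  0.001,  0.   ]), 'joint_efforts': array([-2.0000e-03, -5.8272e+01,  2.9305e+01,  6.9970e+00,  7.0000e-03,
       -0.0000e+00]), 'eef_pos': array([ 0.285, -0.611,  0.226]), 'ee_rot': array([ 3.14 , -0.   , -2.706]), 'force': array([ 0.685, -0.312, -0.891]), 'moment': array([ 0.013,  0.008, -0.002]), 'width': np.float64(0.088)} -0.0188Traceback (most recent call last):
  File "<stdin>", line 4, in <module>
  File "h.py", line 13, in cloud
    return P@c['rotation'].T+c['origin']
           ~~~~~~~~~~~~~~~~~^~~~~~~~~~~~
ValueError: operands could not be broadcast together with shapes (420,560) (3,)
```

```bash
python3 - <<'E'
s=open('h.py').read()
s=s.replace("return {k:np.array(v,float) for k,v in c.items()}","c={k:np.array(v,float) for k,v in c.items()}; r=c['rotation']\n    if r.shape!=(3,3): c['rotation']=Ro.from_euler('xyz',r).as_matrix()\n    return c")
open('h.py','w').write(s)
E
python3 - <<'E'
from h import *
for n in ['scene','top']:
    img,d=arm.grab_frame(n); c=cal(n); save(n+'0',img); np.save(n+'0.npy',cloud(c,d)); np.save(n+'img.npy',img)
    print(n,c['origin'],c['rotation'].round(2).tolist(),c['dist_coeffs'])
    for t in ['cover','nest','nest_floor','block','lip','flask','collet','angle','brush','spanner']:
        print(t,[(np.round(w(c,r['point']),3).tolist(),round(r['score'],2)) for r in arm.landmark_of(t,n)][:4])
E
```

```text
scene [1.13480587 0.61915828 0.64917982] [[-0.71, -0.42, 0.57], [0.71, -0.4, 0.58], [-0.01, 0.81, 0.58]] [-0.04086097  0.          0.          0.          0.        ]
cover [([0.341, 0.16, -0.002], 0.74), ([0.493, 0.158, 0.001], 0.69), ([0.363, 0.008, -0.001], 0.68), ([0.367, 0.298, -0.002], 0.57)]
nest [([0.477, -0.213, -0.001], 0.81)]
nest_floor [([0.476, -0.212, 0.019], 0.85), ([0.709, -0.32, -0.005], 0.6)]
block [([0.51, 0.377, -0.002], 0.84)]
lip [([0.497, 0.155, 0.0], 0.76), ([0.364, 0.303, -0.001], 0.75), ([0.362, 0.009, 0.0], 0.71), ([0.346, 0.166, -0.001], 0.7)]
flask [([0.753, 0.044, -0.001], 0.71)]
collet [([0.711, -0.319, -0.004], 0.82)]
angle [([0.643, 0.243, -0.003], 0.59)]
brush [([0.699, -0.149, -0.003], 0.78)]
spanner [([0.621, 0.006, -0.004], 0.73)]
top [0.46530537 0.01646095 1.32527848] [[0.02, 1.0, -0.07], [-1.0, 0.02, -0.02], [-0.02, 0.07, 1.0]] [-0.18461919  0.          0.          0.          0.        ]
cover [([0.489, 0.156, -0.003], 0.9), ([0.359, 0.301, 0.001], 0.72), ([0.367, 0.009, 0.001], 0.69), ([0.346, 0.162, -0.001], 0.56)]
nest [([0.47, -0.211, -0.002], 0.85)]
nest_floor [([0.473, -0.217, 0.027], 0.74)]
block [([0.509, 0.376, 0.0], 0.63)]
lip [([0.366, 0.304, 0.005], 0.73), ([0.345, 0.164, -0.0], 0.69), ([0.358, 0.013, 0.002], 0.69), ([0.492, 0.159, 0.005], 0.66)]
flask [([0.758, 0.043, -0.001], 0.95)]
collet [([0.708, -0.321, -0.002], 0.58)]
angle [([0.641, 0.24, 0.001], 0.64)]
brush [([0.701, -0.149, -0.003], 0.8)]
spanner [([0.618, -0.001, -0.002], 0.93), ([0.47, -0.213, -0.0], 0.27)]
```

View pics/top0.png

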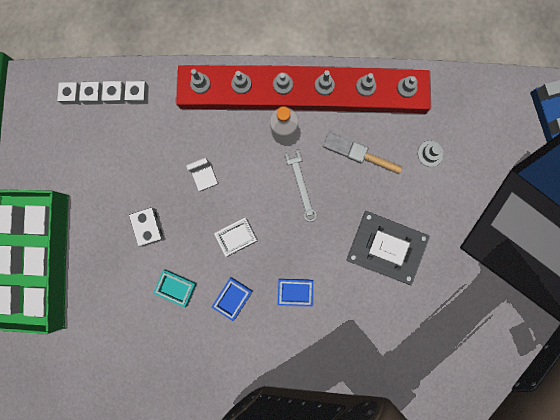

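View pics/scene0.png

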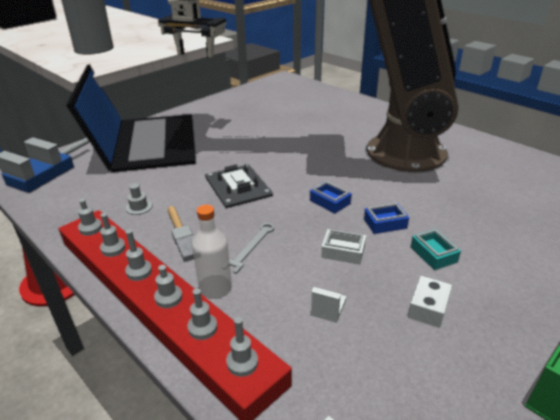

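```bash
cat >> h.py <<'E'
def rect(P,ctr,r,z0,z1):
    p=P.reshape(-1,3); m=(np.hypot(p[:,0]-ctr[0],p[:,1]-ctr[1])<r)&(p[:,2]>z0)&(p[:,2]<z1)
    q=p[m]; (cx,cy),(a,b),th=cv2.minAreaRect((q[:,:2]*1000).astype(np.float32))
    if a<b: a,b,th=b,a,th+90
    return m.sum(),round(cx,1),round(cy,1),round(a,1),round(b,1),round((th+90)%180-90,1),np.round(np.percentile(q[:,2],[2,50,98])*1000,1)
E
python3 - <<'E'
from h import *
for n in ['scene','top']:
    P=np.load(n+'0.npy')
    p=P.reshape(-1,3); b=p[(np.abs(p[:,0]-.45)<.2)&(np.abs(p[:,1]-.1)<.3)&(np.abs(p[:,2])<.012)]; print(n,'bench z',np.median(b[:,2]),b[:,2].std())
    print('cover',rect(P,(.491,.156),.065,.024,.05))
    print('cover',rect(P,(.491,.156),.065,.0295,.05))
    print('nest base',rect(P,(.474,-.213),.14,.007,.07))
    print('nest posts',rect(P,(.474,-.213),.07,.02,.07))
    print('nest top',rect(P,(.474,-.213),.07,.036,.07))
    for c in [(.346,.163),(.362,.302),(.364,.009)]: print('blue',rect(P,c,.065,.02,.06))
E
```

```text
scene bench z -0.00039434718858100126 0.0025517815975354356
cover (np.int64(595), 495.1, 157.6, 84.5, 65.7, -61.7, array([24.6, 31.7, 37.2]))
cover (np.int64(432), 495.1, 157.6, 84.5, 65.7, -61.7, array([29.9, 32.7, 37.3]))
nest base (np.int64(1769), 475.8, -212.2, 175.5, 131.3, 69.7, array([ 8. , 12.6, 37.8]))
nest posts (np.int64(632), 476.4, -211.5, 107.7, 82.7, 70.0, array([20.8, 26.3, 39.4]))
nest top (np.int64(60), 475.8, -212.6, 105.2, 78.5, 70.3, array([36.1, 38.4, 40.3]))
blue (np.int64(640), 345.4, 163.3, 87.2, 65.9, -31.5, array([20.2, 30.8, 37.2]))
blue (np.int64(750), 365.8, 303.3, 87.9, 65.6, 67.7, array([20.5, 31. , 37.1]))
blue (np.int64(525), 366.1, 10.3, 89.0, 65.2, -88.1, array([20.5, 30.5, 36.7]))
top bench z 0.0002121913216935889 0.003286141946883106
cover (np.int64(465), 491.5, 155.8, 84.5, 62.2, -61.5, array([26.6, 33.6, 40.8]))
cover (np.int64(412), 491.7, 155.6, 83.9, 62.1, -61.6, array([29.8, 34. , 41.1]))
nest base (np.int64(3641), 483.1, -212.6, 245.8, 225.9, 19.0, array([ 7.6, 13.2, 37.2]))
nest posts (np.int64(1029), 474.3, -209.8, 112.8, 82.9, 71.3, array([20.4, 26. , 41.5]))
nest top (np.int64(95), 472.7, -212.7, 103.0, 78.3, 70.4, array([36.1, 39. , 45.5]))
blue (np.int64(493), 342.5, 161.9, 84.2, 63.1, -31.7, array([20.9, 33.6, 40.2]))
blue (np.int64(523), 364.3, 301.9, 86.8, 64.6, 68.8, array([20.6, 33.1, 41. ]))
blue (np.int64(459), 361.3, 10.2, 82.5, 63.2, 89.1, array([23. , 33.6, 40.7]))
```

```bash
python3 - <<'E'
from h import *
P=np.load('scene0.npy').reshape(-1,3)
for x in np.arange(.0,.9,.1):
    print(round(x,1),[round(float(max(P[(abs(P[:,0]-x)<.05)&(abs(P[:,1]-y)<.05)][:,2],default=-1)),2) for y in np.arange(-.9,.6,.1)])
E
```

```text
0.0 [0.19, 0.19, 0.0, 0.0, 0.0, 0.01, 0.0, 0.0, 0.19, 0.17, 0.08, 0.0, 0.0, 0.0, 0.0]
0.1 [0.19, 0.19, 0.0, 0.0, 0.0, 0.0, 0.0, 0.0, 0.08, 0.29, 0.45, 0.28, 0.0, 0.0, 0.0]
0.2 [0.19, 0.19, 0.0, 0.33, 0.33, 0.0, 0.0, 0.0, 0.43, 0.45, 0.45, 0.0, 0.0, 0.0, 0.0]
0.3 [0.18, 0.19, 0.33, 0.39, 0.33, 0.0, 0.0, 0.0, 0.0, 0.04, 0.04, 0.04, 0.04, 0.0, 0.0]
0.4 [0.18, 0.19, 0.33, 0.31, 0.02, 0.02, 0.04, 0.04, 0.02, 0.04, 0.04, 0.04, 0.04, 0.03, 0.0]
0.5 [0.19, 0.21, 0.11, 0.02, 0.02, 0.02, 0.04, 0.04, 0.02, 0.01, 0.04, 0.04, 0.04, 0.04, 0.0]
0.6 [0.19, 0.21, 0.21, 0.19, 0.02, 0.02, 0.0, 0.02, 0.01, 0.01, 0.0, 0.01, 0.06, 0.04, 0.0]
0.7 [-1.0, 0.0, 0.21, 0.21, 0.17, 0.0, 0.07, 0.02, 0.02, 0.19, 0.19, 0.06, 0.06, 0.0, 0.0]
0.8 [-0.74, -0.74, 0.09, 0.09, 0.0, 0.0, 0.1, 0.1, 0.1, 0.19, 0.19, 0.1, 0.1, 0.04, 0.0]
```

drive_tool(targets=[[0.2,1,0,0,0,0.78],[0.2,1,0,0,0,0.78],[0.2,1,0,0,0,0.78],[0.2,1,0,0,0,0.78],[0.2,1,0,0,0,0.78]], claw=1)

```text
t: 1.78
eef_pos: [0.3251, -0.4107, 0.2267]
ee_rot: [-3.141, 0.0, -2.295]
force: [0.7, 1.1, 0.5]
width: 0.0878
```

drive_tool(targets=[[0.28,1,0,0,0,0.78],[0.28,1,0,0,0,0.78],[0.28,1,0,0,0,0.78],[0.28,1,0,0,0,0.78],[0.28,1,0,0,0,0.78]])

```text
t: 2.4
eef_pos: [0.3812, -0.2106, 0.2269]
ee_rot: [-3.141, 0.0, -1.886]
force: [0.8, -0.4, 0.5]
width: 0.0876
```

drive_tool(targets=[[0.28,1,0,0,0,0.78],[0.28,1,0,0,0,0.78],[0.28,1,0,0,0,0.78],[0.28,1,0,0,0,0.78],[0.28,1,0,0,0,0.78]])

```text
t: 3.02
eef_pos: [0.4371, -0.0105, 0.227]
ee_rot: [-3.141, 0.0, -1.478]
force: [0.6, 0.4, 0.0]
width: 0.0873
```

drive_tool(targets=[[0.28,0.84,0,0,0,0.78],[0.28,0.84,0,0,0,0.78],[0.28,0.84,0,0,0,0.78],[0.28,0.84,0,0,0,0.78],[0.28,0.84,0,0,0,0.78]])

```text
t: 3.65
eef_pos: [0.4932, 0.1573, 0.2268]
ee_rot: [-3.141, 0.0, -1.069]
force: [0.6, -0.1, 0.0]
width: 0.0874
```

```bash
cat > look.py <<'E'
import sys,json
from h import *
def log():
    s=arm.get_state(); open('log.jsonl','a').write(json.dumps([list(map(float,s['q'])),list(map(float,s['eef_pos'])),list(map(float,s['ee_rot']))])+'\n')
    return s
if __name__=='__main__':
    s=log(); c=cal('wrist'); img,d=arm.grab_frame('wrist'); nm=sys.argv[1]; save(nm,img); P=cloud(c,d); np.save(nm+'.npy',P)
    print({k:np.round(v,3).tolist() for k,v in s.items() if k in('t','q','eef_pos','ee_rot','force','width')}); print(c['origin'].round(3),c['rotation'].round(2).tolist())
    print('cover',rect(P,(.493,.157),.065,.024,.05)); print('bench',np.median(P[...,2][abs(P[...,2])<.012]))
E
python3 look.py w1
```

```text
{'t': 3.65, 'q': [0.688, 0.098, -0.33, 0.0, -1.142, -0.187], 'eef_pos': [0.493, 0.157, 0.227], 'ee_rot': [-3.141, 0.0, -1.069], 'force': [0.627, -0.054, 0.049], 'width': 0.087}
[0.529 0.093 0.384] [[-0.88, 0.46, 0.13], [-0.48, -0.84, -0.24], [-0.0, -0.28, 0.96]]
cover (np.int64(1951), 493.0, 157.4, 84.7, 62.1, -61.6, array([25.6, 31.7, 36.5]))
bench -0.00074611129501026
```

drive_tool(targets=[[0,0,0,-0.825,-0.446,0],[0,0,0,-0.825,-0.446,0],[0,0,0,-0.825,-0.446,0],[0,0,0,-0.825,-0.446,0]])

```text
t: 4.2
eef_pos: [0.493, 0.1564, 0.227]
ee_rot: [-3.141, -0.396, -1.072]
force: [-0.7, -0.1, 0.2]
width: 0.0876
```

```bash
python3 -c "
from look import *
print({k:np.round(v,3).tolist() for k,v in log().items() if k in('t','q','eef_pos','ee_rot')})"
```

```text
{'t': 4.2, 'q': [0.946, 0.107, -0.541, 0.394, -1.133, -0.654], 'eef_pos': [0.493, 0.156, 0.227], 'ee_rot': [-3.141, -0.396, -1.072]}
```

drive_tool(targets=[[0,0,0,-0.825,-0.446,0],[0,0,0,-0.825,-0.446,0],[0,0,0,-0.825,-0.446,0],[0,0,0,-0.825,-0.446,0]])

```text
t: 4.7
eef_pos: [0.493, 0.1565, 0.227]
ee_rot: [3.14, -0.788, -1.072]
force: [0.4, 0.5, -0.8]
width: 0.0875
```

```bash
python3 -c "
from look import *
print({k:np.round(v,3).tolist() for k,v in log().items() if k in('t','q','eef_pos','ee_rot')})"
```

```text
{'t': 4.7, 'q': [1.109, 0.226, -0.677, 0.655, -1.265, -1.009], 'eef_pos': [0.493, 0.156, 0.227], 'ee_rot': [3.14, -0.788, -1.072]}
```

```bash
cat > kin.py <<'E'
import json,itertools
from h import *
R=lambda a,t: Ro.from_euler(a,t).as_matrix()
def chain(q,s4,s6):
    A=R('z',q[0]); B=A@R('y',q[1]); C=B@R('y',-q[2]); D=C@R('x',s4*q[3]); E=D@R('y',-q[4]); F=E@R('x',s6*q[5]); return A,B,C,D,E,F
def load():
    L=[json.loads(l) for l in open('log.jsonl')]
    L.append([[-.847,.359,.0115,0,-1.224,-.288],[.285,-.611,.2265],[3.1405,0,-2.706]])
    return L
def row(q,s4):
    A,B,C,D,E,F=chain(q,s4,1)
    return np.c_[A[:,0],A[:,1],A[:,2],B[:,2],C[:,0],C[:,2],D[:,1],D[:,2],E[:,0],E[:,2]]
def fit():
    L=load(); best=None
    for s4,s6 in itertools.product([1,-1],[1,-1]):
        R0=[chain(q,s4,s6)[-1].T@Ro.from_euler('xyz',e).as_matrix() for q,p,e in L]
        m=Ro.from_matrix(R0).mean(); err=max((m.inv()*Ro.from_matrix(r)).magnitude() for r in R0)
        if best is None or err<best[0]: best=(err,s4,s6,m.as_matrix())
    err,s4,s6,R0=best
    M=np.vstack([row(q,s4) for q,p,e in L]); b=np.hstack([p for q,p,e in L])
    lam=1e-3; prior=np.array([.05,0,.35,.4,.4,0,0,0,.35,0])
    x=prior+np.linalg.solve(M.T@M+lam**2*np.eye(10),M.T@(b-M@prior))
    return err,s4,s6,R0,x,np.abs(M@x-b).max()
if __name__=='__main__':
    e=fit(); print(e[0],e[1],e[2],e[3].round(2).tolist(),e[4].round(3),e[5])
E
python3 kin.py
```

```text
0.0003795968121915473 -1 -1 [[0.0, -0.0, 1.0], [-1.0, 0.0, 0.0], [-0.0, -1.0, -0.0]] [-0.001  0.001  0.202  0.599  0.467  0.001 -0.192 -0.002  0.376 -0.002] 0.000283015154872196
```

```bash
cat > plan.py <<'E'
from kin import *
from scipy.optimize import least_squares
_,s4,s6,R0,X,_=fit(); lo=np.array([-3.07,-1.43,-1.02,-3.03,-3.05,-3.03]); hi=np.array([3.07,2.12,1.25,1.67,0,3.03])
def fk(q): return row(q,s4)@X, chain(q,s4,s6)[-1]@R0
def ik(p,Rt,q):
    f=lambda q: np.r_[(fk(q)[0]-p)*5,Ro.from_matrix(fk(q)[1].T@Rt).as_rotvec()]
    r=least_squares(f,q); return r.x,np.abs(r.fun).max()
def uv(a): a=np.radians(a); return np.array([np.cos(a),np.sin(a),0])
Z=np.array([0,0,1.])
def tool(ang,tilt):
    """ang: horizontal direction (deg) the tilt points to (tool plane), tilt>0 points to it; jaw y = -(z x u)"""
    u=uv(ang); d=u*np.sin(np.radians(tilt))-Z*np.cos(np.radians(tilt)); y=-np.cross(Z,u)
    return np.c_[np.cross(y,d),y,d]
def tcp(gp,Rt): return np.asarray(gp)+.0188*Rt[:,2]
def path(wps,q,n=12):
    """wps: list of (name,tcp,R)"""
    p,Rt=fk(q)
    for nm,p2,R2 in wps:
        rv=Ro.from_matrix(R2@Rt.T).as_rotvec(); 
        for i in range(1,n+1):
            q,e=ik(p+(p2-p)*i/n,Ro.from_rotvec(rv*i/n).as_matrix()@Rt,q)
            if e>2e-3 or (q<lo+.03).any() or (q>hi-.03).any(): print('  BAD',nm,i,e.round(4),q.round(2))
        A,B,C,D,E,F=chain(q,s4,s6); el=A[:,2]*X[2]+B[:,2]*X[3]; wr=el+C[:,0]*X[4]
        print(nm,'d mm',((p2-p)*1000).round(1),'rot deg',np.degrees(rv).round(1),'q',q.round(2),'elbow',el.round(2),'wr',wr.round(2),(wr+D[:,1]*X[6]).round(2)); p,Rt=p2,R2
    return q
E
cat > p1.py <<'E'
from plan import *
s=arm.get_state(); q=np.array(s['q']); a=-61.6; u=uv(a); c=np.array([.493,.1574,0])
an=-110; cn=np.array([.474,-.2125,0])
g=c-.005*u+.025*Z; T1=tool(a,35); T2=tool(a,-55); T3=tool(a,50); T4=tool(a,-40); T5=tool(an,-40)
st=c+.047*Z+0*u
W=[('above',tcp(g+.08*Z-.03*u,T1),T1),('pick',tcp(g,T1),T1),('lift',tcp(g+.1*Z,T1),T1),('rot',tcp(st+.08*Z,T2),T2),('stand',tcp(st,T2),T2),
('back',tcp(st,T2)-.12*T2[:,2],T2),('up',tcp(st,T2)-.2*T2[:,2]+.1*Z,T2),('over',tcp(st+.25*Z,T3),T3),('app',tcp(st-.014*u,T3)-.13*T3[:,2],T3),('grip2',tcp(st,T3),T3),('lift2',tcp(st+.12*Z,T3),T3),('rot2',tcp(st+.14*Z,T4),T4),
('nestabove',tcp(cn+.13*Z,T5),T5),('nest',tcp(cn+.046*Z,T5),T5)]
path(W,q)
E
python3 p1.py
```

```text
above d mm [ -11.5   22.2 -137.4] rot deg [ 9.   4.8 -0.2] q [ 1.07  0.34 -0.78  0.65 -0.93 -1.09] elbow [0.1  0.17 0.77] wr [0.19 0.35 0.35] [0.38 0.37 0.4 ]
pick d mm [ 14.3 -26.4 -80. ] rot deg [0. 0. 0.] q [ 0.96  0.45 -0.9   0.88 -0.73 -1.27] elbow [0.15 0.21 0.74] wr [0.21 0.3  0.28] [0.39 0.34 0.32]
lift d mm [  0.   0. 100.] rot deg [0. 0. 0.] q [ 1.01  0.3  -0.78  0.67 -0.94 -1.04] elbow [0.09 0.15 0.77] wr [0.21 0.34 0.36] [0.39 0.34 0.42]
rot d mm [-10.1  18.6   6.6] rot deg [79.2 42.8  0. ] q [ 0.04  0.56 -0.03 -0.83 -1.55  0.73] elbow [0.32 0.01 0.71] wr [0.71 0.03 0.45] [ 0.63 -0.1   0.33]
stand d mm [  0.   0. -80.] rot deg [0. 0. 0.] q [ 0.04  0.68 -0.05 -0.83 -1.46  0.83] elbow [0.38 0.02 0.67] wr [0.72 0.03 0.36] [ 0.63 -0.1   0.25]
back d mm [ 46.8 -86.5  68.8] rot deg [0. 0. 0.] q [-0.07  0.65  0.1  -0.76 -1.65  0.77] elbow [ 0.36 -0.03  0.68] wr [ 0.76 -0.06  0.43] [ 0.68 -0.19  0.32]
up d mm [ 31.2 -57.6 145.9] rot deg [0. 0. 0.] q [-0.15  0.56  0.32 -0.77 -1.92  0.6 ] elbow [ 0.32 -0.05  0.71] wr [ 0.76 -0.11  0.6 ] [ 0.71 -0.25  0.47]
over d mm [-63.7 117.9  3
[... 368 characters left out ...]
1.42] elbow [0.15 0.27 0.72] wr [0.19 0.33 0.25] [0.36 0.4  0.28]
lift2 d mm [  0.   0. 120.] rot deg [0. 0. 0.] q [ 1.09  0.35 -0.79  0.76 -1.16 -1.18] elbow [0.09 0.18 0.76] wr [0.18 0.36 0.34] [0.36 0.4  0.4 ]
rot2 d mm [-12.6  23.3  17.7] rot deg [79.2 42.8  0. ] q [ 0.18  0.36 -0.07 -0.66 -1.44  0.51] elbow [0.21 0.04 0.76] wr [0.63 0.11 0.57] [ 0.61 -0.05  0.46]
nestabove d mm [  -9.1 -369.2  -57. ] rot deg [ -0.   -0.  -48.4] q [-0.58  0.4  -0.15 -0.71 -1.29  0.52] elbow [ 0.2  -0.13  0.75] wr [ 0.53 -0.34  0.51] [ 0.4  -0.43  0.4 ]
nest d mm [  0.   0. -84.] rot deg [0. 0. 0.] q [-0.58  0.52 -0.19 -0.74 -1.18  0.64] elbow [ 0.25 -0.16  0.72] wr [ 0.54 -0.36  0.42] [ 0.4  -0.43  0.32]
```

drive_tool(targets=[[-0.07,0.14,-0.86,0.375,0.2,0],[-0.07,0.14,-0.86,0.375,0.2,0],[-0.07,0.14,-0.86,0.375,0.2,0],[-0.07,0.14,-0.86,0.375,0.2,0]])

```text
t: 5.2
eef_pos: [0.4817, 0.1791, 0.0881]
ee_rot: [-3.142, -0.606, -1.073]
force: [0.4, -0.4, 0.8]
width: 0.0875
```

```bash
python3 look.py w2; sed -i "s/('above'.*('pick'/('pick'/; s/^path(W,q)/path(W[:3],q)/" p1.py; python3 p1.py
```

```text
{'t': 5.2, 'q': [1.064, 0.339, -0.783, 0.65, -0.917, -1.091], 'eef_pos': [0.482, 0.179, 0.088], 'ee_rot': [-3.142, -0.606, -1.073], 'force': [0.446, -0.448, 0.77], 'width': 0.088}
[0.468 0.205 0.26 ] [[-0.88, 0.45, -0.15], [-0.48, -0.83, 0.28], [-0.0, 0.32, 0.95]]
cover (np.int64(3175), 496.3, 151.2, 70.1, 62.2, -61.6, array([25.8, 31.8, 36.1]))
bench -0.0008701637328656364
pick d mm [ 15.2 -25.5 -75.4] rot deg [-0.2 -0.3 -0.1] q [ 0.96  0.45 -0.9   0.88 -0.73 -1.28] elbow [0.15 0.21 0.74] wr [0.21 0.3  0.29] [0.39 0.34 0.32]
lift d mm [  0.   0. 100.] rot deg [0. 0. 0.] q [ 1.01  0.3  -0.79  0.67 -0.94 -1.04] elbow [0.09 0.15 0.77] wr [0.21 0.33 0.36] [0.39 0.34 0.42]
rot d mm [-10.1  18.6   6.6] rot deg [79.2 42.8  0. ] q [ 0.04  0.56 -0.03 -0.83 -1.55  0.73] elbow [0.32 0.01 0.71] wr [0.71 0.03 0.45] [ 0.63 -0.1   0.33]
```

View pics/w2.png

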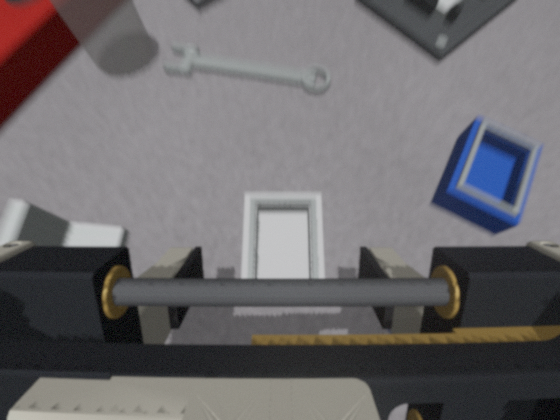

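drive_tool(targets=[[0.095,-0.16,-0.47,0,0,0],[0.095,-0.16,-0.47,0,0,0],[0.095,-0.16,-0.47,0,0,0],[0.095,-0.16,-0.47,0,0,0],[0,0,0,0,0,0]])

```text
t: 5.88
eef_pos: [0.4969, 0.1517, 0.0136]
ee_rot: [3.139, -0.609, -1.072]
force: [1.0, 0.4, -0.4]
width: 0.0875
```

drive_tool(targets=[[0,0,0,0,0,0],[0,0,0,0,0,0],[0,0,0,0,0,0],[0,0,0,0,0,0],[0,0,0,0,0,0]], claw=0, newtons=35)

```text
t: 6.5
eef_pos: [0.4968, 0.1529, 0.0143]
ee_rot: [3.141, -0.608, -1.072]
force: [-4.8, 1.2, 6.7]
width: 0.0617
```

drive_tool(targets=[[0,0,0.2,0,0,0],[0,0,0.3,0,0,0]])

```text
t: 6.75
eef_pos: [0.4967, 0.1528, 0.0341]
ee_rot: [3.14, -0.607, -1.072]
force: [-0.3, -0.3, -4.4]
width: 0.0618
```

```bash
sed -i "s/^    p,Rt=fk(q)$/    s=arm.get_state(); p,Rt=np.array(s['eef_pos']),Ro.from_euler('xyz',s['ee_rot']).as_matrix()/" plan.py
cat > p2.py <<'E'
from plan import *
s=arm.get_state(); q=np.array(s['q']); print(s['eef_pos'],s['force']); a=-61.6; u=uv(a)
T1=tool(a,34.9);T2=tool(a,-55); st=np.array([.4917,.1623,.047])
path([('lift',tcp(st+.1*Z,T1),T1),('rot',tcp(st+.1*Z,T2),T2),('stand',tcp(st,T2),T2)],q)
E
python3 p2.py
```

```text
[0.496734   0.15281717 0.0340769 ] [-0.27173679 -0.33279292 -4.43754512]
lift d mm [ 0.1  0.  97.5] rot deg [-0.  -0.1 -0.1] q [ 1.02  0.27 -0.75  0.64 -0.98 -1.  ] elbow [0.08 0.14 0.78] wr [0.21 0.34 0.38] [0.39 0.34 0.44]
rot d mm [-12.4  23.    4.6] rot deg [79.1 42.8  0. ] q [ 0.05  0.53 -0.02 -0.83 -1.57  0.69] elbow [0.31 0.02 0.72] wr [0.7  0.04 0.47] [ 0.63 -0.1   0.35]
stand d mm [   0.    0. -100.] rot deg [0. 0. 0.] q [ 0.05  0.68 -0.05 -0.84 -1.45  0.83] elbow [0.38 0.02 0.67] wr [0.72 0.04 0.36] [ 0.63 -0.1   0.25]
```

drive_tool(targets=[[0,0,0.81,0,0,0],[0,0,0.81,0,0,0],[0,0,0.81,0,0,0]])

```text
t: 7.12
eef_pos: [0.4964, 0.153, 0.1323]
ee_rot: [3.14, -0.606, -1.072]
force: [0.9, 0.5, -3.8]
width: 0.0617
```

drive_tool(targets=[[-0.0155,0.029,0.006,0.659,0.357,0],[-0.0155,0.029,0.006,0.659,0.357,0],[-0.0155,0.029,0.006,0.659,0.357,0],[-0.0155,0.029,0.006,0.659,0.357,0],[-0.0155,0.029,0.006,0.659,0.357,0]])

```text
t: 7.75
eef_pos: [0.493, 0.1589, 0.1326]
ee_rot: [3.141, -0.211, -1.072]
force: [-0.2, -0.5, -4.4]
width: 0.0622
```

drive_tool(targets=[[-0.0155,0.029,0.006,0.659,0.357,0],[-0.0155,0.029,0.006,0.659,0.357,0],[-0.0155,0.029,0.006,0.659,0.357,0],[-0.0155,0.029,0.006,0.659,0.357,0],[-0.0155,0.029,0.006,0.659,0.357,0]])

```text
t: 8.38
eef_pos: [0.4899, 0.1652, 0.1341]
ee_rot: [-3.14, 0.182, -1.071]
force: [0.1, -1.0, -3.4]
width: 0.0619
```

drive_tool(targets=[[-0.0155,0.029,0.006,0.659,0.357,0],[-0.0155,0.029,0.006,0.659,0.357,0],[-0.0155,0.029,0.006,0.659,0.357,0],[-0.0155,0.029,0.006,0.659,0.357,0],[-0.0155,0.029,0.006,0.659,0.357,0]])

```text
t: 9.0
eef_pos: [0.4874, 0.1711, 0.1355]
ee_rot: [-3.138, 0.573, -1.069]
force: [0.0, 0.8, -4.5]
width: 0.0619
```

drive_tool(targets=[[-0.0155,0.029,0.006,0.659,0.357,0],[-0.0155,0.029,0.006,0.659,0.357,0],[-0.0155,0.029,0.006,0.659,0.357,0],[-0.0155,0.029,0.006,0.659,0.357,0],[-0.0155,0.029,0.006,0.659,0.357,0]])

```text
t: 9.62
eef_pos: [0.4848, 0.1765, 0.1366]
ee_rot: [-3.134, 0.965, -1.066]
force: [-0.1, 0.1, -4.0]
width: 0.0618
```

```bash
python3 - <<'E'
from look import *
log()
img,d=arm.grab_frame('scene'); P=cloud(cal('scene'),d); np.save('s3.npy',P); cv2.imwrite('pics/s3.png',cv2.resize(img[150:350,250:450,::-1],(600,600)))
E
sed -i "s/^path(\[.*$/path([('rot',tcp(st+.1*Z,T2),T2),('stand',tcp(st,T2),T2)],q)/" p2.py; python3 p2.py
```

```text
[0.4842142  0.17587488 0.13489514] [ 1.44449347 -0.39072658 -6.75299001]
rot d mm [ 0.2 -0.   1.3] rot deg [-0.5 -0.2 -0.1] q [ 0.05  0.53 -0.02 -0.83 -1.57  0.69] elbow [0.3  0.02 0.72] wr [0.7  0.04 0.47] [ 0.63 -0.1   0.35]
stand d mm [   0.    0. -100.] rot deg [0. 0. 0.] q [ 0.05  0.68 -0.06 -0.84 -1.45  0.83] elbow [0.37 0.02 0.67] wr [0.72 0.04 0.36] [ 0.63 -0.1   0.25]
```

View pics/s3.png

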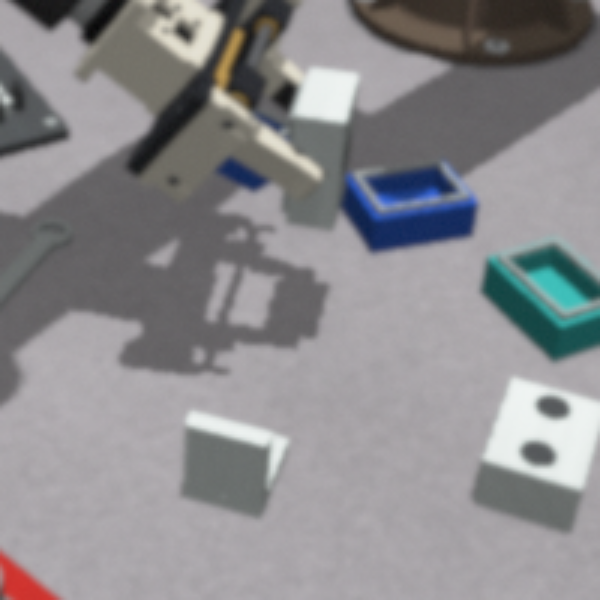

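drive_tool(targets=[[0,0,-0.6,0,0,0],[0,0,-0.7,0,0,0],[0,0,-0.6,0,0,0],[0,0,-0.4,0,0,0],[0,0,0,0,0,0]])

```text
t: 10.3
eef_pos: [0.4839, 0.1763, 0.0425]
ee_rot: [3.141, 0.963, -1.074]
force: [-0.2, -0.6, -3.9]
width: 0.0617
```

drive_tool(targets=[[0,0,-0.05,0,0,0],[0,0,-0.04,0,0,0],[0,0,0,0,0,0]])

```text
t: 10.68
eef_pos: [0.4848, 0.1761, 0.0407]
ee_rot: [-3.137, 0.962, -1.07]
force: [0.7, -0.2, -2.8]
width: 0.0619
```

```bash
python3 -c "
from look import *
s=log();print(s['eef_pos'],s['force'],s['moment'],s['ee_rot'])
P=np.load('s3.npy');print(rect(P,(.49,.16),.06,.165,.2))
img,d=arm.grab_frame('top');P=cloud(cal('top'),d);np.save('t4.npy',P);print(rect(P,(.49,.16),.06,.07,.1))
img,d=arm.grab_frame('scene');P=cloud(cal('scene'),d);np.save('s4.npy',P);print(rect(P,(.49,.16),.06,.07,.1))"
```

```text
[0.48476742 0.17606133 0.04065042] [ 0.74667991 -0.22254341 -2.79750257] [-3.35582411 -1.63834345 -0.05852114] [-3.13728748  0.96158984 -1.07009824]
(np.int64(726), 488.7, 157.0, 106.3, 76.6, 47.6, array([165.9, 180.8, 195.7]))
(np.int64(515), 495.5, 165.2, 98.7, 67.7, 11.6, array([71.3, 86.2, 91.9]))
(np.int64(671), 488.5, 156.3, 109.9, 77.3, 46.3, array([70.5, 84.8, 93.8]))
```

drive_tool(targets=[[0,0,-0.05,0,0,0],[0,0,-0.025,0,0,0],[0,0,0,0,0,0]])

```text
t: 11.15
eef_pos: [0.4846, 0.1761, 0.0375]
ee_rot: [-3.139, 0.962, -1.071]
force: [0.3, -0.7, 0.4]
width: 0.062
```

drive_tool(targets=[[0,0,-0.025,0,0,0],[0,0,0,0,0,0]])

```text
t: 11.4
eef_pos: [0.4846, 0.1761, 0.0375]
ee_rot: [-3.138, 0.963, -1.069]
force: [0.5, -2.9, 8.4]
width: 0.0619
```

drive_tool(targets=[[0,0,-0.02,0,0,0],[0,0,0,0,0,0]])

```text
t: 11.65
eef_pos: [0.4845, 0.1761, 0.0374]
ee_rot: [-3.137, 0.964, -1.069]
force: [1.0, -3.8, 12.6]
width: 0.0618
```

drive_tool(targets=[[0,0,0,0,0,0],[0,0,0,0,0,0],[0,0,0,0,0,0],[0,0,0,0,0,0]], claw=1)

```text
t: 12.15
eef_pos: [0.4844, 0.1762, 0.0352]
ee_rot: [-3.14, 0.962, -1.072]
force: [-0.7, 0.5, -0.5]
width: 0.087
```

drive_tool(targets=[[0.15,-0.27,0.215,0,0,0],[0.25,-0.47,0.375,0,0,0],[0.39,-0.72,0.57,0,0,0],[0.39,-0.72,0.57,0,0,0],[0,0,0,0,0,0]])

```text
t: 12.78
eef_pos: [0.534, 0.086, 0.1063]
ee_rot: [-3.133, 0.958, -1.069]
force: [-0.2, 0.5, -0.2]
width: 0.0877
```

```bash
python3 - <<'E'
from look import *
s=log();print(s['t'],s['eef_pos'],s['force'],s['ee_rot'],s['width'])
for n in ['top','scene','wrist']:
    c=cal(n);img,d=arm.grab_frame(n);P=cloud(c,d);np.save('v5'+n+'.npy',P);save('v5'+n,img);print(n,rect(P,(.49,.16),.06,.065,.1),rect(P,(.49,.16),.06,.079,.1))
E
```

```text
12.775 [0.53400928 0.08601371 0.10631454] [-0.23719193  0.5189865  -0.17888517] [-3.1332869   0.95846723 -1.06886241] 0.08773440400915006
top (np.int64(433), 485.2, 172.5, 62.1, 36.2, 28.8, array([76.1, 83.8, 89.1])) (np.int64(402), 485.1, 172.6, 62.0, 36.2, 28.3, array([79.6, 84.1, 89.2]))
scene (np.int64(450), 487.9, 173.5, 67.1, 36.6, 28.6, array([65.8, 82.9, 85.1])) (np.int64(324), 487.3, 173.7, 66.2, 35.6, 28.4, array([79.4, 83.3, 85.2]))
wrist (np.int64(1775), 487.8, 171.8, 62.3, 35.5, 28.8, array([65.4, 78.4, 83.5])) (np.int64(833), 486.9, 173.4, 62.2, 32.2, 28.5, array([79.1, 83.2, 83.6]))
```

View pics/v5wrist.png

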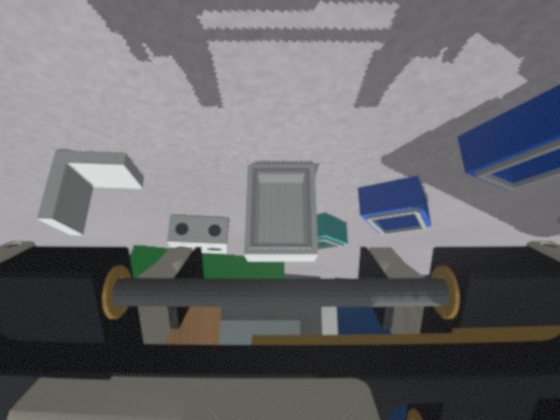

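```bash
cat > p3.py <<'E'
from plan import *
s=arm.get_state(); q=np.array(s['q']); a=-61.4; u=uv(a)
T2=tool(a,-55);T3=tool(a,50); st=np.array([.4846,.1760,.047]); t3=tcp(st,T3)
p=s['eef_pos']
import sys
W=[('up',p+.14*Z,T2),('over',t3-.15*T3[:,2]+.08*Z,T3),('app',t3-.1*T3[:,2],T3),('grip',t3,T3)]
path(W[int(sys.argv[1]):],q,20)
E
python3 p3.py 0
```

```text
up d mm [  0.   0. 140.] rot deg [-0.2 -0.   0.1] q [-0.07  0.5   0.2  -0.79 -1.83  0.59] elbow [ 0.29 -0.02  0.73] wr [ 0.73 -0.05  0.59] [ 0.68 -0.18  0.46]
over d mm [-95.  175.4 -33.2] rot deg [-92.2 -50.3  -0. ] q [ 1.33  0.36 -0.56  0.55 -1.4  -1.14] elbow [0.05 0.21 0.76] wr [0.12 0.48 0.39] [0.3  0.52 0.45]
app d mm [  18.3  -33.6 -112.1] rot deg [0. 0. 0.] q [ 1.26  0.48 -0.71  0.65 -1.15 -1.28] elbow [0.09 0.27 0.73] wr [0.14 0.43 0.3 ] [0.32 0.48 0.34]
grip d mm [ 36.7 -67.3 -64.3] rot deg [0. 0. 0.] q [ 1.1   0.55 -0.86  0.88 -0.97 -1.41] elbow [0.14 0.28 0.71] wr [0.18 0.34 0.25] [0.35 0.42 0.28]
```

drive_tool(targets=[[0,0,0.875,0,0,0],[0,0,0.875,0,0,0],[0,0,0.875,0,0,0],[0,0,0.875,0,0,0]])

```text
t: 13.42
eef_pos: [0.531, 0.0897, 0.2452]
ee_rot: [-3.141, 0.963, -1.072]
force: [-0.1, -0.0, 0.2]
width: 0.0875
```

drive_tool(targets=[[-0.119,0.219,-0.04,-0.768,-0.419,0],[-0.119,0.219,-0.04,-0.768,-0.419,0],[-0.119,0.219,-0.04,-0.768,-0.419,0],[-0.119,0.219,-0.04,-0.768,-0.419,0],[-0.119,0.219,-0.04,-0.768,-0.419,0]])

```text
t: 14.05
eef_pos: [0.5071, 0.1335, 0.2361]
ee_rot: [-3.139, 0.502, -1.071]
force: [-0.3, 0.9, 0.1]
width: 0.0874
```

drive_tool(targets=[[-0.119,0.219,-0.04,-0.768,-0.419,0],[-0.119,0.219,-0.04,-0.768,-0.419,0],[-0.119,0.219,-0.04,-0.768,-0.419,0],[-0.119,0.219,-0.04,-0.768,-0.419,0],[-0.119,0.219,-0.04,-0.768,-0.419,0]])

```text
t: 14.68
eef_pos: [0.4832, 0.1772, 0.2283]
ee_rot: [-3.139, 0.043, -1.07]
force: [0.1, -0.5, -0.5]
width: 0.0874
```

drive_tool(targets=[[-0.119,0.219,-0.04,-0.768,-0.419,0],[-0.119,0.219,-0.04,-0.768,-0.419,0],[-0.119,0.219,-0.04,-0.768,-0.419,0],[-0.119,0.219,-0.04,-0.768,-0.419,0],[-0.119,0.219,-0.04,-0.768,-0.419,0]])

```text
t: 15.3
eef_pos: [0.4594, 0.2207, 0.2203]
ee_rot: [-3.139, -0.415, -1.07]
force: [0.6, -0.4, -0.4]
width: 0.0873
```

drive_tool(targets=[[-0.119,0.219,-0.04,-0.768,-0.419,0],[-0.119,0.219,-0.04,-0.768,-0.419,0],[-0.119,0.219,-0.04,-0.768,-0.419,0],[-0.119,0.219,-0.04,-0.768,-0.419,0],[-0.119,0.219,-0.04,-0.768,-0.419,0]])

```text
t: 15.92
eef_pos: [0.4358, 0.2645, 0.2123]
ee_rot: [-3.14, -0.874, -1.069]
force: [0.1, 0.6, -0.4]
width: 0.0874
```

```bash
python3 -c "
from look import *
s=log();print(s['t'],s['eef_pos'],s['force'],s['ee_rot'],s['width'])
c=cal('wrist');img,d=arm.grab_frame('wrist');P=cloud(c,d);save('v6',img);print(rect(P,(.4865,.1725),.06,.065,.1),rect(P,(.4865,.1725),.06,.079,.1))"; python3 p3.py 2
```

```text
15.925 [0.43576234 0.26447332 0.21230593] [ 0.11842946  0.58792155 -0.36431686] [-3.13965033 -0.87379716 -1.06933045] 0.08743129341656043
(np.int64(1876), 485.9, 175.9, 62.0, 34.1, 28.9, array([66.8, 82.9, 84.4])) (np.int64(1535), 486.0, 175.7, 62.0, 33.7, 28.5, array([80.2, 83.1, 84.4]))
app d mm [  19.4  -35.  -111.7] rot deg [ 0.4  0.2 -0.3] q [ 1.26  0.48 -0.71  0.65 -1.15 -1.28] elbow [0.09 0.27 0.73] wr [0.14 0.43 0.3 ] [0.32 0.48 0.34]
grip d mm [ 36.7 -67.3 -64.3] rot deg [0. 0. 0.] q [ 1.1   0.55 -0.86  0.88 -0.97 -1.41] elbow [0.14 0.28 0.71] wr [0.18 0.34 0.25] [0.35 0.42 0.28]
```

drive_tool(targets=[[0.12,-0.22,-0.7,0,0,0],[0.12,-0.22,-0.7,0,0,0],[0.12,-0.22,-0.7,0,0,0],[0.12,-0.22,-0.7,0,0,0],[0,0,0,0,0,0]])

```text
t: 16.6
eef_pos: [0.455, 0.2271, 0.0995]
ee_rot: [3.138, -0.873, -1.067]
force: [0.1, 0.0, 0.3]
width: 0.0879
```

drive_tool(targets=[[0.18,-0.33,-0.32,0,0,0],[0.18,-0.33,-0.32,0,0,0],[0.18,-0.33,-0.32,0,0,0],[0.18,-0.33,-0.32,0,0,0],[0.18,-0.33,-0.32,0,0,0]])

```text
t: 17.23
eef_pos: [0.4923, 0.1638, 0.0373]
ee_rot: [-3.136, -0.87, -1.072]
force: [0.6, -0.0, -0.2]
width: 0.088
```

drive_tool(targets=[[0,0,0,0,0,0],[0,0,0,0,0,0]])

```text
t: 17.48
eef_pos: [0.492, 0.1641, 0.0374]
ee_rot: [-3.137, -0.87, -1.072]
force: [-0.2, -0.4, -0.2]
width: 0.0874
```

```bash
python3 -c "
from look import *
s=log();print(s['t'],s['eef_pos'],s['force'],s['ee_rot'],s['width'])
c=cal('scene');img,d=arm.grab_frame('scene');P=cloud(c,d);cv2.imwrite('pics/v7.png',cv2.resize(img[150:350,250:450,::-1],(600,600)))"; python3 p3.py 3
```

```text
17.475 [0.49203879 0.16405139 0.03743615] [-0.16859073 -0.37096649 -0.15130259] [-3.13668674 -0.86975883 -1.07233015] 0.08738303485655233
grip d mm [-0.5 -0.9 -2.4] rot deg [-0.2  0.1 -0.2] q [ 1.1   0.55 -0.86  0.88 -0.97 -1.41] elbow [0.14 0.28 0.71] wr [0.18 0.34 0.25] [0.35 0.42 0.28]
```

View pics/v7.png

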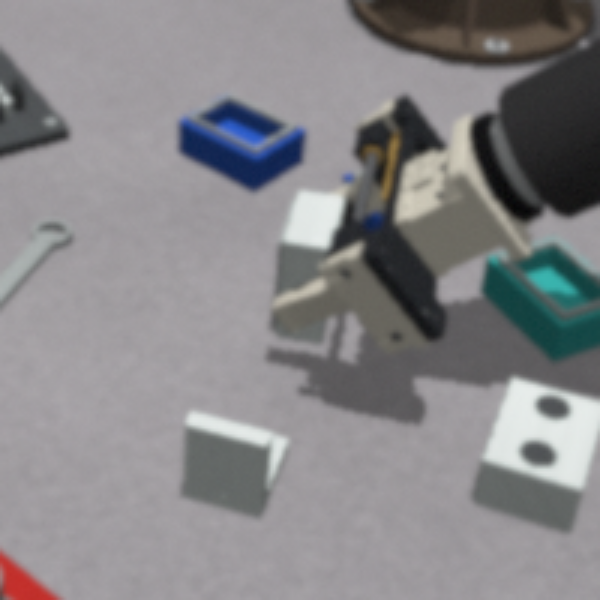

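drive_tool(targets=[[0,0,0,0,0,0],[0,0,0,0,0,0],[0,0,0,0,0,0],[0,0,0,0,0,0],[0,0,0,0,0,0]], claw=0, newtons=35)

```text
t: 18.15
eef_pos: [0.4917, 0.1631, 0.0367]
ee_rot: [-3.139, -0.87, -1.071]
force: [-1.7, 2.1, 2.1]
width: 0.062
```

drive_tool(targets=[[0,0,0.2,0,0,0],[0,0,0.6,0,0,0],[0,0,0.9,0,0,0],[0,0,0.9,0,0,0],[0,0,0.9,0,0,0]])

```text
t: 18.77
eef_pos: [0.4912, 0.1625, 0.1775]
ee_rot: [-3.14, -0.869, -1.071]
force: [0.7, 0.1, -3.8]
width: 0.062
```

```bash
cat > p4.py <<'E'
from plan import *
import sys
from look import log
s=log(); q=np.array(s['q']); print(s['eef_pos'],s['ee_rot'],s['width']); a=-61.4; u=uv(a); an=-110; cn=np.array([.474,-.2125,0])
p=np.array(s['eef_pos']); Rt=Ro.from_euler('xyz',s['ee_rot']).as_matrix(); gp=p-.0188*Rt[:,2]
T4=tool(a,-40);T5=tool(an,-40); un=uv(an)
# final: x_c = -un ; gx2=-.0075 -> gp = centre + .0075*un
g5=cn+.0075*un
W=[('rot2',tcp(gp,T4),T4),('nestabove',tcp(g5+.15*Z,T5),T5),('nest',tcp(g5+.046*Z,T5),T5)]
path(W[int(sys.argv[1]):],q,20)
E
python3 p4.py 0
```

```text
[0.49121097 0.16245785 0.17749846] [-3.14019551 -0.8693228  -1.07096235] 0.06201731482620774
rot2 d mm [-12.7  23.2  -2.3] rot deg [78.8 43.1 -0. ] q [ 0.21  0.34 -0.08 -0.67 -1.42  0.49] elbow [0.2  0.04 0.76] wr [0.61 0.13 0.57] [ 0.59 -0.03  0.46]
nestabove d mm [  -3.  -393.9  -39.6] rot deg [ -0.   -0.  -48.6] q [-0.59  0.38 -0.13 -0.7  -1.33  0.5 ] elbow [ 0.19 -0.12  0.76] wr [ 0.52 -0.35  0.53] [ 0.39 -0.44  0.42]
nest d mm [   0.    0. -104.] rot deg [0. 0. 0.] q [-0.59  0.52 -0.18 -0.74 -1.18  0.65] elbow [ 0.25 -0.17  0.72] wr [ 0.54 -0.37  0.42] [ 0.39 -0.44  0.32]
```

drive_tool(targets=[[-0.016,0.029,-0.003,0.658,0.3595,0],[-0.016,0.029,-0.003,0.658,0.3595,0],[-0.016,0.029,-0.003,0.658,0.3595,0],[-0.016,0.029,-0.003,0.658,0.3595,0],[-0.016,0.029,-0.003,0.658,0.3595,0]])

```text
t: 19.4
eef_pos: [0.4878, 0.1682, 0.1758]
ee_rot: [-3.14, -0.474, -1.071]
force: [0.5, 0.3, -4.3]
width: 0.0621
```

drive_tool(targets=[[-0.016,0.029,-0.003,0.658,0.3595,0],[-0.016,0.029,-0.003,0.658,0.3595,0],[-0.016,0.029,-0.003,0.658,0.3595,0],[-0.016,0.029,-0.003,0.658,0.3595,0],[-0.016,0.029,-0.003,0.658,0.3595,0]])

```text
t: 20.02
eef_pos: [0.4842, 0.1741, 0.1751]
ee_rot: [-3.141, -0.082, -1.071]
force: [-0.7, -0.6, -3.5]
width: 0.0617
```

drive_tool(targets=[[-0.016,0.029,-0.003,0.658,0.3595,0],[-0.016,0.029,-0.003,0.658,0.3595,0],[-0.016,0.029,-0.003,0.658,0.3595,0],[-0.016,0.029,-0.003,0.658,0.3595,0],[-0.016,0.029,-0.003,0.658,0.3595,0]])

```text
t: 20.65
eef_pos: [0.4811, 0.1804, 0.1747]
ee_rot: [-3.14, 0.311, -1.071]
force: [0.9, -0.0, -2.3]
width: 0.0618
```

drive_tool(targets=[[-0.016,0.029,-0.003,0.658,0.3595,0],[-0.016,0.029,-0.003,0.658,0.3595,0],[-0.016,0.029,-0.003,0.658,0.3595,0],[-0.016,0.029,-0.003,0.658,0.3595,0],[-0.016,0.029,-0.003,0.658,0.3595,0]])

```text
t: 21.28
eef_pos: [0.4784, 0.1861, 0.1743]
ee_rot: [-3.139, 0.703, -1.071]
force: [0.2, -0.0, -3.4]
width: 0.0621
```

```bash
python3 - <<'E'
from h import *
c=cal('wrist');s=arm.get_state();print(s['eef_pos'],s['ee_rot'])
for n in ['top','scene','wrist']:
    c=cal(n);img,d=arm.grab_frame(n);P=cloud(c,d);np.save('v8'+n+'.npy',P);save('v8'+n,img)
    for zz in (.13,.185): print(n,rect(P,(.485,.175),.075,zz,.23))
E
python3 p4.py 1
```

```text
[0.47842502 0.18612434 0.17430443] [-3.13936253  0.70347636 -1.07070876]
[0.47812413 0.18537471 0.172814  ] [ 3.14001841  0.70761856 -1.07427464] 0.06176024316209533
nestabove d mm [  -2.6 -393.6  -37.2] rot deg [ -0.6  -0.1 -48.5] q [-0.59  0.38 -0.13 -0.7  -1.33  0.5 ] elbow [ 0.19 -0.12  0.76] wr [ 0.52 -0.35  0.53] [ 0.39 -0.44  0.42]
nest d mm [   0.    0. -104.] rot deg [0. 0. 0.] q [-0.59  0.52 -0.18 -0.74 -1.18  0.65] elbow [ 0.25 -0.17  0.72] wr [ 0.54 -0.37  0.42] [ 0.39 -0.44  0.32]Traceback (most recent call last):
  File "<stdin>", line 5, in <module>
  File "h.py", line 21, in rect
    return m.sum(),round(cx,1),round(cy,1),round(a,1),round(b,1),round((th+90)%180-90,1),np.round(np.percentile(q[:,2],[2,50,98])*1000,1)
                                                                                                  ~~~~~~~~~~~~~^^^^^^^^^^^^^^^^^^
    return _quantile_unchecked(
        a, q, axis, out, overwrite_input, method, keepdims, weights)
    return _ureduce(a,
                    func=_quantile_ureduce_func,
    ...<5 lines>...
                    overwrite_input=overwrite_input,
                    method=method)
    r = func(a, **kwargs)
    result = _quantile(arr,
                       quantiles=q,
    ...<2 lines>...
                       out=out,
                       weights=wgt)
    slices_having_nans = np.isnan(arr[-1, ...])
                                  ~~~^^^^^^^^^
IndexError: index -1 is out of bounds for axis 0 with size 0
```

```bash
sed -i "s/    q=p\[m\]; /    q=p[m]\n    if len(q)<5: return None\n    /" h.py; python3 - <<'E'
from h import *
for n in ['top','scene','wrist']:
    c=cal(n);img,d=arm.grab_frame(n);P=cloud(c,d);np.save('v8'+n+'.npy',P);save('v8'+n,img)
    for zz in (.13,.18): print(n,rect(P,(.485,.175),.075,zz,.23))
    print('nest',rect(P,(.474,-.2125),.07,.036,.07),rect(P,(.474,-.2125),.045,.029,.036))
E
```

```text
top None
top None
nest (np.int64(103), 473.1, -212.0, 104.0, 78.6, 69.9, array([36.2, 39.2, 44.4])) (np.int64(155), 483.5, -215.7, 89.1, 43.9, 70.6, array([29.1, 31.7, 35.1]))
scene (np.int64(1405), 481.0, 180.2, 109.1, 87.8, 32.3, array([170. , 200.7, 222.6]))
scene (np.int64(1211), 481.0, 180.2, 109.1, 87.8, 32.3, array([181.5, 201.1, 223.3]))
nest (np.int64(54), 476.2, -210.8, 104.5, 78.5, 70.4, array([36.5, 38.6, 40.5])) (np.int64(83), 460.6, -218.5, 67.9, 45.9, 69.7, array([29.1, 31. , 34.9]))
wrist (np.int64(29166), 489.3, 167.1, 116.9, 96.9, -61.3, array([170.8, 202.1, 229.3]))
wrist (np.int64(25659), 489.3, 167.1, 116.9, 96.9, -61.3, array([181.5, 212.3, 229.4]))
nest None None
```

drive_tool(targets=[[-0.007,-0.985,-0.08,0,0,-0.81],[-0.007,-0.985,-0.08,0,0,-0.81],[-0.007,-0.985,-0.08,0,0,-0.81],[-0.007,-0.985,-0.08,0,0,-0.81],[-0.007,-0.985,-0.08,0,0,-0.81]])

```text
t: 22.1
eef_pos: [0.4774, -0.0116, 0.1588]
ee_rot: [-3.138, 0.698, -1.495]
force: [0.8, -0.9, -4.2]
width: 0.0618
```

```bash
python3 - <<'E'
from look import *
s=log(); print(s['t'],s['eef_pos'],s['ee_rot'])
for n in ['wrist','top']:
    c=cal(n);img,d=arm.grab_frame(n);P=cloud(c,d);np.save('v9'+n+'.npy',P);save('v9'+n,img)
    print(n,'nest',rect(P,(.474,-.2125),.07,.036,.07),rect(P,(.474,-.2125),.045,.029,.036))
E
python3 p4.py 1
```

```text
22.1 [ 0.47735213 -0.0116384   0.15880466] [-3.13760402  0.69832983 -1.49536065]
wrist nest None None
top nest None None
[ 0.47683315 -0.01379365  0.1583776 ] [-3.13921842  0.6972792  -1.49914391] 0.06195005315724214
nestabove d mm [  -1.3 -194.4  -22.8] rot deg [  0.1   0.1 -24. ] q [-0.59  0.38 -0.13 -0.7  -1.33  0.5 ] elbow [ 0.19 -0.12  0.76] wr [ 0.52 -0.35  0.53] [ 0.39 -0.44  0.42]
nest d mm [   0.    0. -104.] rot deg [0. 0. 0.] q [-0.59  0.52 -0.18 -0.74 -1.18  0.65] elbow [ 0.25 -0.17  0.72] wr [ 0.54 -0.37  0.42] [ 0.39 -0.44  0.32]
```

View pics/v9wrist.png

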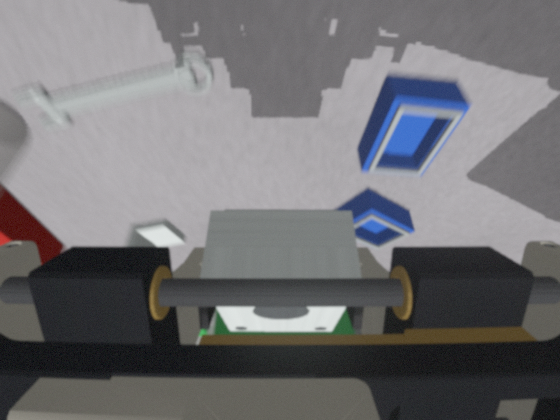

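```bash
python3 - <<'E'
from h import *
P=np.load('v9wrist.npy'); p=np.array([.47735,-.0116,.1588]); R=Ro.from_euler('xyz',[-3.138,.698,-1.497]).as_matrix()
L=(P-p)@R  # tool frame
g=L.copy(); th=0.698
# cover-frame: x' along u (horizontal), y' jaw, z' up, relative to grasp point
y=R[:,1]; u=np.cross(y,[0,0,1]); u/=np.linalg.norm(u); 
if u[1]>0:u=-u
gp=p-.0188*R[:,2]; D=P-gp; C=np.stack([D@u,D@y,D[...,2]],-1)
for (r0,r1,c0,c1) in [(214,240,225,335),(245,272,215,345),(308,328,235,330)]:
    q=C[r0:r1,c0:c1].reshape(-1,3); q=q[np.abs(q[:,0])<.1]; print((r0,r1),len(q),np.percentile(q,[2,50,98],axis=0).round(4).tolist())
    m=q.mean(0); U,S,V=np.linalg.svd(q-m,full_matrices=False); print('  mean',m.round(4),'n',V[2].round(3),S[2]/len(q)**.5)
for r in (225,260): print(r,[(c,C[r,c].round(3).tolist()) for c in list(range(196,220,3))+list(range(342,370,3))])
for cc in (280,): print([(r,C[r,cc].round(3).tolist()) for r in range(200,340,8)])
E
```

```text
(214, 240) 2842 [[0.0334, -0.0234, -0.016], [0.0345, -0.0012, -0.0097], [0.0357, 0.0213, -0.0036]]
  mean [ 0.0345 -0.0011 -0.0097] n [-1.     0.005  0.009] 0.0005339855442842296
(245, 272) 3493 [[0.0334, -0.0258, -0.0008], [0.0345, -0.0008, 0.005], [0.0357, 0.0238, 0.0105]]
  mean [ 0.0345 -0.001   0.005 ] n [-1.     0.003  0.007] 0.0005592759837119572
(308, 328) 1892 [[-0.0407, -0.0242, 0.0135], [-0.0183, 0.0003, 0.0141], [-0.0012, 0.0247, 0.0146]]
  mean [-0.0193  0.0003  0.014 ] n [-0.013  0.     1.   ] 0.00022553945464650238
225 [(196, [-0.232, -0.122, -0.174]), (199, [-0.233, -0.118, -0.175]), (202, [-0.231, -0.113, -0.173]), (205, [-0.233, -0.11, -0.175]), (208, [0.035, -0.031, -0.01]), (211, [0.035, -0.03, -0.01]), (214, [0.034, -0.029, -0.011]), (217, [0.035, -0.028, -0.01]), (342, [0.035, 0.025, -0.01]), (345, [0.035, 0.027, -0.01]), (348, [0.034, 0.028, -0.011]), (351, [0.034, 0.029, -0.011]), (354, [-0.176, 0.09, -0.14]), (357, [-0.172, 0.093, -0.138]), (360, [-0.172, 0.096, -0.138]), (363, [-0.207, 0.111, -0.16]), (366, [-0.207, 0.115, -0.16]), (369, [-0.207, 0.119, -0.1
[... 424 characters left out ...]
03, 0.006]), (360, [0.009, 0.038, -0.006]), (363, [0.01, 0.039, -0.006]), (366, [0.01, 0.041, -0.006]), (369, [0.01, 0.042, -0.006])]
[(200, [-0.169, -0.001, -0.173]), (208, [-0.187, -0.001, -0.174]), (216, [0.035, -0.001, -0.015]), (224, [0.034, -0.001, -0.011]), (232, [0.036, -0.001, -0.006]), (240, [0.035, -0.001, -0.003]), (248, [0.034, -0.001, 0.0]), (256, [0.033, -0.001, 0.003]), (264, [0.034, -0.001, 0.007]), (272, [0.036, -0.001, 0.011]), (280, [0.062, -0.001, 0.025]), (288, [0.063, -0.001, 0.028]), (296, [0.063, -0.001, 0.03]), (304, [0.061, -0.001, 0.032]), (312, [-0.008, -0.001, 0.014]), (320, [-0.022, -0.001, 0.014]), (328, [-0.044, -0.001, 0.014]), (336, [0.065, -0.001, 0.041])]
```

```bash
python3 - <<'E'
from h import *
P=np.load('v9wrist.npy').reshape(-1,3); q=P[np.abs(P[:,2])<.008]; m=np.median(q,0); U,S,V=np.linalg.svd(q-q.mean(0),full_matrices=False); n=V[2]*np.sign(V[2][2]); a=np.radians(-85.9)
print(len(q),m,n.round(4),'slope along u',-(n[0]*np.cos(a)+n[1]*np.sin(a)).round(4))
E
sed -i "s/cn=np.array.*/cn=np.array([.4745,-.2120,0])/; s/an=-110;/an=-109.8;/; s/g5+.15\*Z/g5+.1*Z/" p4.py; python3 p4.py 1
```

```text
119456 [ 0.48952479  0.00812053 -0.00057509] [-1.4e-03 -3.0e-04  1.0e+00] slope along u -0.0002
[ 0.47683315 -0.01379365  0.1583776 ] [-3.13921842  0.6972792  -1.49914391] 0.06195005315724214
nestabove d mm [  -0.8 -193.9  -72.8] rot deg [  0.1   0.1 -23.8] q [-0.59  0.45 -0.16 -0.72 -1.26  0.57] elbow [ 0.22 -0.14  0.74] wr [ 0.53 -0.36  0.48] [ 0.39 -0.44  0.37]
nest d mm [  0.   0. -54.] rot deg [0. 0. 0.] q [-0.59  0.52 -0.18 -0.74 -1.18  0.65] elbow [ 0.25 -0.17  0.72] wr [ 0.54 -0.37  0.42] [ 0.39 -0.44  0.32]
```

drive_tool(targets=[[-0.004,-0.97,-0.1,0,0,-0.793],[-0.004,-0.97,-0.2,0,0,-0.793],[-0.004,-0.97,-0.4,0,0,-0.793],[-0.004,-0.97,-0.5,0,0,-0.793],[-0.004,-0.97,-0.62,0.11,-0.04,-0.793]])

```text
t: 22.82
eef_pos: [0.4776, -0.2055, 0.086]
ee_rot: [-3.135, 0.711, -1.908]
force: [0.7, -0.5, -3.2]
width: 0.0619
```

drive_tool(targets=[[0,0,0,0,0,0]])

```text
t: 22.95
eef_pos: [0.4756, -0.2061, 0.0837]
ee_rot: [3.141, 0.712, -1.915]
force: [0.4, 0.6, -3.2]
width: 0.0617
```

```bash
python3 - <<'E'
from look import *
S=[]
for i in range(4):
    s=log(); S.append(np.r_[s['eef_pos'],np.unwrap(np.r_[3.14,s['ee_rot'][0]])[1],s['ee_rot'][1:]])
    c=cal('wrist'); img,d=arm.grab_frame('wrist')
P=cloud(c,d); np.save('v10.npy',P); save('v10',img); img2,d2=arm.grab_frame('scene'); np.save('v10s.npy',cloud(cal('scene'),d2)); cv2.imwrite('pics/v10s.png',cv2.resize(img2[110:260,160:310,::-1],(600,600)))
m=np.mean(S,0); print(s['t'],m.round(4),np.std(S,0).round(4),s['force'])
R=Ro.from_euler('xyz',m[3:]).as_matrix(); gp=m[:3]-.0188*R[:,2]
y=R[:,1]; u=np.cross(y,[0,0,1]); u/=np.linalg.norm(u)
if u[1]>0:u=-u
ctr=gp-.0075*u; print('cover centre',ctr.round(4),'u ang',np.degrees(np.arctan2(u[1],u[0])).round(2),'bottom z',gp[2]+.014-.036)
# nest in cover frame
D=P-ctr*[1,1,0]; C=np.stack([D@u,D@y,P[...,2]],-1); 
E
python3 p4.py 1
```

```text
23.1 [ 0.4765 -0.2049  0.085   3.1433  0.7119 -1.911 ] [0.0006 0.0007 0.0009 0.0017 0.0001 0.0027] [-0.45884511  0.16721752 -2.38371177]
cover centre [ 0.4749 -0.2094  0.0993] u ang -109.55 bottom z 0.07726726218653748
[ 0.47736157 -0.20393605  0.08631348] [-3.13678197  0.71175958 -1.90642725] 0.061875618451217355
nestabove d mm [-1.3 -3.8 -0.7] rot deg [-0.7  0.5 -0.4] q [-0.59  0.45 -0.16 -0.72 -1.26  0.57] elbow [ 0.22 -0.14  0.74] wr [ 0.53 -0.36  0.48] [ 0.39 -0.44  0.37]
nest d mm [  0.   0. -54.] rot deg [0. 0. 0.] q [-0.59  0.52 -0.18 -0.74 -1.18  0.65] elbow [ 0.25 -0.17  0.72] wr [ 0.54 -0.37  0.42] [ 0.39 -0.44  0.32]
```

View pics/v10s.png

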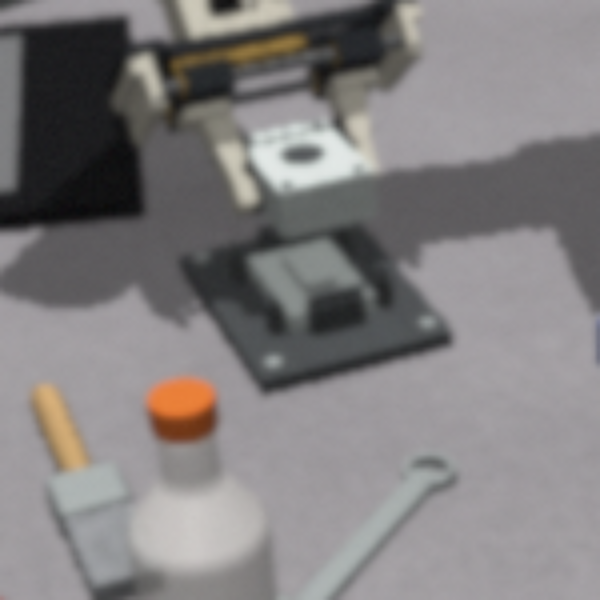

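View pics/v10.png

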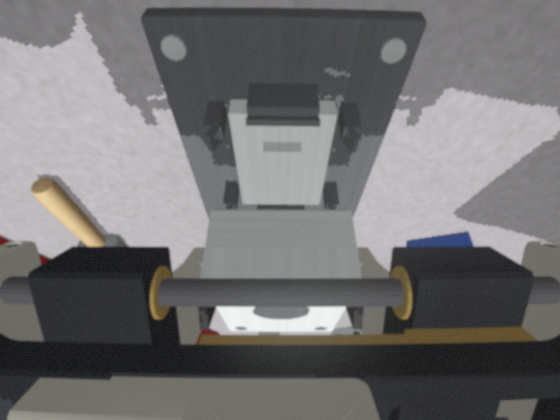

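```bash
python3 - <<'E'
from h import *
P=np.load('v10.npy'); m=np.array([.4765,-.2049,.085,3.1433,.7119,-1.911]); R=Ro.from_euler('xyz',m[3:]).as_matrix(); gp=m[:3]-.0188*R[:,2]
y=R[:,1]; u=np.cross(y,[0,0,1]); u/=np.linalg.norm(u); u=-u if u[1]>0 else u
D=P-gp*[1,1,0]; C=np.stack([D@u,D@y,P[...,2]],-1).reshape(-1,3)
v=np.zeros(P.shape[:2],bool); v[0:206]=True; N=C[v.ravel()]
def pr(t,q): print(t,len(q),(np.percentile(q,[1,50,99],axis=0)*1000).round(1).tolist())
def mr(t,q):
    r=cv2.minAreaRect((q[:,:2]*1000).astype(np.float32)); print(t,len(q),np.round(r[0],1),np.round(r[1],1),round(r[2],2))
inb=(np.abs(N[:,1])<.09)&(np.abs(N[:,0])<.14)
base=N[inb&(N[:,2]>.008)&(N[:,2]<.016)]; mr('base',base)
# base side edges per u slice
for a in np.arange(-.0,.09,.015):
    s=base[np.abs(base[:,0]-a)<.004]
    if len(s): print(round(a,3),(s[:,1].min()*1000).round(1),(s[:,1].max()*1000).round(1))
pr('base far u',base[np.abs(base[:,1])<.04]); 
wt=N[inb&(N[:,2]>.036)]; mr('tops',wt); pr('wall',wt[np.abs(wt[:,1])<.02]); pr('post+',wt[wt[:,1]>.026]); pr('post-',wt[wt[:,1]<-.026])
isl=N[inb&(N[:,2]>.028)&(N[:,2]<.035)&(np.abs(N[:,1])<.03)]; pr('isl',isl)
fl=N[inb&(N[:,2]>.021)&(N[:,2]<.027)&(np.abs(N[:,1])<.04)]; pr('floor',fl)
v2=np.zeros(P.shape[:2],bool); v2[212:240,195:370]=True; q=C[v2.ravel()]; q=q[np.abs(q[:,0]-.0345)<.006]; pr('endface',q)
E
```

```text
base 29619 [ 7.3 -0.1] [148.9 129.8] 0.49
-0.0 -64.1 64.1
0.015 -64.1 64.6
0.03 -64.4 64.9
0.045 -64.4 64.7
0.06 -64.6 65.0
0.075 -63.9 65.4
base far u 15099 [[-42.1, -39.4, 8.8], [61.9, -0.2, 11.3], [81.1, 39.4, 15.2]]
tops 851 [36.5  0.4] [21.7 80.3] 1.01
wall 512 [[43.6, -17.4, 36.1], [45.5, -0.1, 38.9], [47.1, 17.9, 40.2]]
post+ 170 [[25.9, 35.4, 36.1], [32.2, 37.3, 38.4], [37.1, 40.0, 40.3]]
post- 169 [[26.5, -39.7, 36.1], [32.8, -37.0, 38.5], [37.8, -35.2, 40.0]]
isl 2854 [[-24.7, -16.8, 28.2], [14.4, -0.1, 31.2], [49.0, 17.3, 34.5]]
floor 6848 [[-47.2, -37.0, 21.4], [13.3, -0.3, 23.3], [48.8, 36.8, 26.6]]
endface 4072 [[32.0, -31.1, 82.5], [33.2, -0.5, 89.7], [34.4, 29.8, 96.4]]
```

drive_tool(targets=[[-0.025,-0.05,-0.3,0,0,-0.05],[-0.025,-0.055,-0.3,0,0,0],[0,0,-0.1,0,0,0],[0,0,0,0,0,0]])

```text
t: 23.7
eef_pos: [0.4744, -0.2089, 0.0567]
ee_rot: [-3.141, 0.713, -1.917]
force: [-0.8, -0.4, -3.0]
width: 0.0623
```

```bash
cat > m.py <<'E'
from look import *
S=[]
for i in range(5):
    s=log(); S.append(np.r_[s['eef_pos'],s['ee_rot'][0]%(2*np.pi),s['ee_rot'][1:]])
    c=cal('wrist'); img,d=arm.grab_frame('wrist')
save('vm',img); P=cloud(c,d); m=np.mean(S,0); R=Ro.from_euler('xyz',m[3:]).as_matrix(); gp=m[:3]-.0188*R[:,2]
print(s['t'],m.round(4),s['force'].round(1))
y=R[:,1]; u=np.cross(y,[0,0,1]); u/=np.linalg.norm(u); u=-u if u[1]>0 else u
D=P-gp*[1,1,0]; C=np.stack([D@u,D@y,P[...,2]],-1)
print('u',u.round(3),'y',y.round(3),'cover bottom',gp[2]-.022)
f=C[205:275,195:370].reshape(-1,3); f=f[np.abs(f[:,0]-.0335)<.006]; mm=f.mean(0); V=np.linalg.svd(f-mm,full_matrices=False)[2][2]
print('end',(np.percentile(f,[1,50,99],axis=0)*1000).round(1).tolist(),'n',(V*np.sign(V[0])).round(4))
b=C[305:335,225:340].reshape(-1,3); b=b[np.abs(b[:,2]-gp[2]-.014)<.008]; V=np.linalg.svd(b-b.mean(0),full_matrices=False)[2][2]; print('back z',np.median(b[:,2]),'n',(V*np.sign(V[2])).round(4))
N=C[:215].reshape(-1,3); N=N[(np.abs(N[:,1])<.09)&(np.abs(N[:,0])<.14)]
base=N[(N[:,2]>.008)&(N[:,2]<.016)]; r=cv2.minAreaRect((base[:,:2]*1000).astype(np.float32)); print('base',np.round(r[0],1),np.round(r[1],1),round(r[2],2), 'far edge',np.percentile(base[np.abs(base[:,1])<.05][:,0],99.8).round(4))
wt=N[(N[:,2]>.036)&(N[:,2]<.042)]
for t,k in [('wall',np.abs(wt[:,1])<.022),('post+',wt[:,1]>.026),('post-',wt[:,1]<-.026)]: print(t,k.sum(),(np.percentile(wt[k],[1,50,99],axis=0)*1000).round(1).tolist())
E
python3 m.py
```

```text
23.9 [ 0.4747 -0.2092  0.0572  3.144   0.7124 -1.9156] [-1.1  0.2 -3.7]
u [-0.339 -0.941  0.   ] y [-0.941  0.339 -0.002] cover bottom 0.04946907010630997
end [[29.4, -30.9, 49.8], [34.3, -0.6, 69.5], [35.6, 30.0, 83.1]] n [ 9.995e-01 -5.000e-04 -3.070e-02]
back z 0.08610184735352591 n [ 6.0e-04 -1.3e-03  1.0e+00]
base [20.9 -0.3] [113.  129.8] 0.23 far edge 0.0769
wall 703 [[39.0, -18.0, 36.1], [41.0, -0.2, 38.7], [42.6, 17.3, 40.2]]
post+ 187 [[20.8, 34.7, 36.1], [28.1, 36.6, 38.2], [32.9, 39.4, 40.0]]
post- 185 [[21.4, -40.1, 36.1], [28.5, -37.4, 38.4], [33.5, -35.6, 39.9]]
```

drive_tool(targets=[[0.0025,0.007,-0.12,0,0,-0.03],[0,0,-0.1,0,0,0],[0,0,0,0,0,0]])

```text
t: 24.32
eef_pos: [0.4746, -0.2086, 0.0481]
ee_rot: [-3.14, 0.713, -1.919]
force: [-0.4, 0.8, -4.1]
width: 0.0618
```

drive_tool(targets=[[0,0,-0.05,0,0,0],[0,0,-0.05,0,0,0],[0,0,0,0,0,0]])

```text
t: 24.7
eef_pos: [0.4747, -0.2088, 0.0444]
ee_rot: [-3.139, 0.712, -1.919]
force: [-0.4, 0.2, -3.9]
width: 0.0618
```

drive_tool(targets=[[0,0,-0.05,0,0,0],[0,0,0,0,0,0]])

```text
t: 24.95
eef_pos: [0.4747, -0.2088, 0.0424]
ee_rot: [-3.139, 0.712, -1.919]
force: [-0.1, 0.5, -3.3]
width: 0.0618
```

drive_tool(targets=[[0,0,-0.05,0,0,0],[0,0,-0.025,0,0,0],[0,0,0,0,0,0]])

```text
t: 25.32
eef_pos: [0.4747, -0.2088, 0.0395]
ee_rot: [-3.139, 0.712, -1.919]
force: [0.1, -0.6, -3.8]
width: 0.0624
```

drive_tool(targets=[[0,0,-0.05,0,0,0],[0,0,0,0,0,0]])

```text
t: 25.58
eef_pos: [0.4747, -0.2088, 0.0374]
ee_rot: [-3.139, 0.712, -1.919]
force: [-0.6, 0.1, -3.6]
width: 0.062
```

drive_tool(targets=[[0,0,-0.05,0,0,0],[0,0,0,0,0,0]])

```text
t: 25.82
eef_pos: [0.4747, -0.2088, 0.0354]
ee_rot: [-3.139, 0.712, -1.919]
force: [0.4, 0.6, -3.4]
width: 0.0619
```

drive_tool(targets=[[0,0,-0.025,0,0,0],[0,0,-0.02,0,0,0],[0,0,0,0,0,0]])

```text
t: 26.2
eef_pos: [0.4748, -0.2088, 0.0337]
ee_rot: [-3.139, 0.712, -1.918]
force: [-0.7, 0.1, -2.7]
width: 0.062
```

drive_tool(targets=[[0,0,-0.02,0,0,0],[0,0,0,0,0,0]])

```text
t: 26.45
eef_pos: [0.4748, -0.2088, 0.0329]
ee_rot: [-3.139, 0.712, -1.919]
force: [-0.4, -0.2, -2.7]
width: 0.0616
```

drive_tool(targets=[[0,0,-0.02,0,0,0],[0,0,0,0,0,0]])

```text
t: 26.7
eef_pos: [0.4748, -0.2088, 0.0321]
ee_rot: [-3.139, 0.712, -1.919]
force: [-0.5, -0.3, -2.4]
width: 0.0618
```

Bottom near 24.3 mm; contact is due.

drive_tool(targets=[[0,0,-0.02,0,0,0],[0,0,0,0,0,0]])

```text
t: 26.95
eef_pos: [0.4749, -0.2089, 0.0316]
ee_rot: [-3.139, 0.712, -1.918]
force: [-1.3, 0.9, -0.5]
width: 0.062
```

drive_tool(targets=[[0,0,-0.015,0,0,0],[0,0,0,0,0,0]])

```text
t: 27.2
eef_pos: [0.4749, -0.2088, 0.0315]
ee_rot: [-3.138, 0.713, -1.917]
force: [-2.2, -0.6, 3.8]
width: 0.062
```

```bash
python3 m.py; python3 -c "
from h import *
img,d=arm.grab_frame('scene');P=cloud(cal('scene'),d);print(rect(P,(.4745,-.212),.03,.05,.075))"
```

```text
27.4 [ 0.4749 -0.2088  0.0315  3.145   0.7127 -1.9175] [-1.7 -0.4  5.6]
u [-0.342 -0.94   0.   ] y [-0.94   0.342 -0.003] cover bottom 0.023715691187923625
end [[28.7, -36.6, 23.1], [34.2, 0.3, 44.0], [39.2, 37.4, 56.9]] n [ 9.988e-01  9.000e-04 -5.000e-02]
back z 0.059963587200362906 n [-5.0e-04 -1.1e-03  1.0e+00]
base [41.5 -0.3] [ 72.9 130.3] 0.19 far edge 0.0774
(np.int64(202), 473.8, -211.5, 56.8, 56.1, -8.0, array([57.2, 59.6, 61.7]))Traceback (most recent call last):
  File "m.py", line 17, in <module>
    for t,k in [('wall',np.abs(wt[:,1])<.022),('post+',wt[:,1]>.026),('post-',wt[:,1]<-.026)]: print(t,k.sum(),(np.percentile(wt[k],[1,50,99],axis=0)*1000).round(1).tolist())
                                                                                                                ~~~~~~~~~~~~~^^^^^^^^^^^^^^^^^^^^^^^^
    return _quantile_unchecked(
        a, q, axis, out, overwrite_input, method, keepdims, weights)
    return _ureduce(a,
                    func=_quantile_ureduce_func,
    ...<5 lines>...
                    overwrite_input=overwrite_input,
                    method=method)
    r = func(a, **kwargs)
    result = _quantile(arr,
                       quantiles=q,
    ...<2 lines>...
                       out=out,
                       weights=wgt)
    slices_having_nans = np.isnan(arr[-1, ...])
                                  ~~~^^^^^^^^^
IndexError: index -1 is out of bounds for axis 0 with size 0
```

drive_tool(targets=[[0,0,0,0,0,0],[0,0,0,0,0,0],[0,0,0,0,0,0],[0,0,0,0,0,0]], claw=1)

```text
t: 28.0
eef_pos: [0.4748, -0.2088, 0.0307]
ee_rot: [-3.139, 0.712, -1.919]
force: [0.3, -0.1, 0.2]
width: 0.0868
```

drive_tool(targets=[[-0.055,-0.153,0.19,0,0,0],[-0.11,-0.305,0.38,0,0,0],[-0.22,-0.61,0.76,0,0,0],[-0.22,-0.61,0.76,0,0,0],[0,0,0.8,0,0,0]])

```text
t: 28.62
eef_pos: [0.4496, -0.2786, 0.1482]
ee_rot: [-3.138, 0.711, -1.92]
force: [0.3, 0.8, 0.1]
width: 0.0877
```

drive_tool(targets=[[0,0,0.8,0,0,0],[0,0,0.8,0,0,0],[0,0,0,0,0,0]])

```text
t: 29.0
eef_pos: [0.451, -0.2779, 0.2143]
ee_rot: [-3.131, 0.709, -1.914]
force: [-0.2, -0.3, -0.3]
width: 0.0875
```

```bash
python3 - <<'E'
from h import *
s=arm.get_state(); print(s['t'],s['eef_pos'],s['width'],s['force'].round(1))
for n in ['wrist','scene']:
    img,d=arm.grab_frame(n);P=cloud(cal(n),d); save('vf'+n,img)
    print(n,rect(P,(.4745,-.212),.06,.05,.075)); q=P.reshape(-1,3); q=q[(np.hypot(q[:,0]-.4745,q[:,1]+.212)<.035)&(q[:,2]>.05)&(q[:,2]<.07)]
    V=np.linalg.svd(q-q.mean(0),full_matrices=False)[2][2]; print(len(q),np.median(q[:,2]),V.round(4))
E
```

```text
29.0 [ 0.45096385 -0.27787856  0.21426689] 0.08751814582849642 [-0.2 -0.3 -0.3]
wrist (np.int64(3993), 472.4, -212.4, 84.3, 62.4, 70.0, array([51.8, 57.6, 58.8]))
2549 0.05761714918701258 [ 0.0017 -0.006   1.    ]
scene (np.int64(490), 474.6, -213.0, 89.6, 64.0, 69.7, array([51.1, 59. , 61.1]))
283 0.05932901597491047 [-0.0156  0.0053 -0.9999]
```

View pics/vfwrist.png

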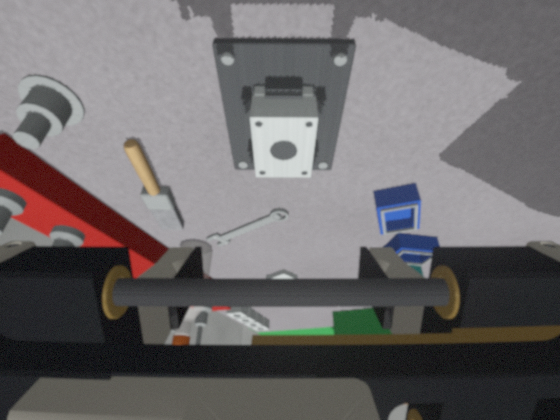

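```bash
python3 -c "
from h import *
print(arm.job_done())"
```

```text
the job is handed in; nothing more can be done
None
```

The cover is seated lip-down in the pocket of the nest, and I handed the job in at about 29 s of the 58 s allowed. I gripped it by its 62 mm sides, stood it on end on the bench, let go and took it again from its back. I then turned it over and lowered it in 0.8 to 4 mm steps once it was below the pocket wall tops.

**Last checks**
- **Seating:** contact force in the nest was about 6 N. Just before release the wrist camera put the back 60.0 mm above the bench, level to about 0.1°.
- **After letting go:** with the gripper clear of the cover, the cover's yaw was 70.0°, matching the nest (about 70.2°). Its footprint measured 84 x 62 mm.
- **Disagreement:** after retreating, the cameras put the back at 57.6 mm (wrist) and 59.3 mm (scene). Their tilt readings were 0.4° and 0.9°. I took this as depth and calibration error, because neither camera shows the cover standing proud.
- **Other limits:** from the geometry and pictures, the fingers stayed on the plain outer sides, clear of the lip. I didn't touch the other things, and the final wrist picture shows nothing out of place, but I did not measure their positions again.

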